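# Release a gear shaft from its holding fixture and hold it up tipped for inspection

### The job

Swing all three hook clamps of the shaft fixture off the gear shaft by turning their wing grips counterclockwise to the end stops. Then draw the shaft straight up by its splined end until it is right out of the fixture, tip it to about 45 degrees, whichever way suits, and hold it still in the air, gear end down and clear above the clamps' wing grips, so that its gears can be looked over. Finish while still holding it there (do not put it down or let go), and leave the other things on the bench where they are.

Things in the scene. Friction and masses are not known exactly. Their poses are not given: they have to be found in the camera images.
- fixture: Shaft-holding fixture bolted to the bench: round base plate (diameter 250, 14 thick), finned aluminium barrel (diameter 116 over its fins, bore 71, open on top) with its flat rim, the seat, 104 mm above the bench; three posts 85 mm from its axis, 120 degrees apart (clamp 1 on +x, then 2 and 3 counterclockwise), carry the hook clamps. Origin on the barrel's axis at bench level, z up.
- shaft: Steel gear shaft, about 0.7 kg, upright in the fixture. Origin: centre of the underside of its flange (diameter 90, 9 thick), which rests on the seat; z up along the shaft. Above: seal collar (diameter 36) to z = 13 mm, round splined end (diameter 26) to 72, thin pin to 80. Below, loose in the barrel: bearing (diameter 64), two gears, lower end at z = -80. Weight centred within 25 mm of the flange.
- shaft_grip (a point): Point on the shaft's axis in the middle of the splined end, 42 mm above the shaft's origin: a good place to grip (26 mm thick, round, any direction). Axes as the shaft's.
- shaft_tip (a point): Centre of the shaft's lower (gear) end face, 80 mm below the shaft's origin, 24 mm above the bench at the start: it must rise 80 mm to leave the barrel.
- clamp1_grip (a point): Centre of the wing grip of clamp 1, on its vertical bolt axis, 154 mm above the bench. The wing is an upright black bar 50 mm long (along this point's x, which turns with the clamp), 14 thick, 26 tall (top 167 mm above the bench). Below it the steel hook arm, 50 mm long from the axis towards the point's -x, top 125 mm above the bench, lies 1.5 mm over the shaft's flange while clamped.
- clamp2_grip (a point): Centre of the wing grip of clamp 2, on its vertical bolt axis, 154 mm above the bench. The wing is an upright black bar 50 mm long (along this point's x, which turns with the clamp), 14 thick, 26 tall (top 167 mm above the bench). Below it the steel hook arm, 50 mm long from the axis towards the point's -x, top 125 mm above the bench, lies 1.5 mm over the shaft's flange while clamped.
- clamp3_grip (a point): Centre of the wing grip of clamp 3, on its vertical bolt axis, 154 mm above the bench. The wing is an upright black bar 50 mm long (along this point's x, which turns with the clamp), 14 thick, 26 tall (top 167 mm above the bench). Below it the steel hook arm, 50 mm long from the axis towards the point's -x, top 125 mm above the bench, lies 1.5 mm over the shaft's flange while clamped.
- clamp1 (a joint): Turn of clamp 1 in rad, counterclockwise from above: 0 = clamped, wing and hook arm pointing at the shaft; 1.4 = fully open at its end stop, hook arm swung clear of the flange. Starts at 0 to 0.12, turns against light friction (about 0.1 N m) and stays where it is left.
- clamp2 (a joint): Turn of clamp 2 in rad, counterclockwise from above: 0 = clamped, wing and hook arm pointing at the shaft; 1.4 = fully open at its end stop, hook arm swung clear of the flange. Starts at 0 to 0.12, turns against light friction (about 0.1 N m) and stays where it is left.
- clamp3 (a joint): Turn of clamp 3 in rad, counterclockwise from above: 0 = clamped, wing and hook arm pointing at the shaft; 1.4 = fully open at its end stop, hook arm swung clear of the flange. Starts at 0 to 0.12, turns against light friction (about 0.1 N m) and stays where it is left.
- bearing: Loose ball bearing lying flat near the fixture (diameter 52, 15 tall), bystander. Origin under its centre.
- gearwheel: Loose gear wheel lying flat near the fixture (diameter 69, 24 tall with its hub), bystander. Origin under its centre.
- screwdriver: Screwdriver (190 long) lying near the fixture, bystander. Origin under its middle, x along it.
- wrench: Steel wrench (190 long) lying near the fixture, bystander. Origin under its middle, x along it.
- spraycan: Upright spray can (diameter 60, 170 tall), bystander. Origin under its centre.
- bowl: Steel parts bowl (diameter 110, 35 tall), bystander. Origin under its centre.
Things that resemble listed ones, but are neither listed nor needed, are in the scene too. What is shaped like the shaft but yellow is not meant.

How it is judged:
On the way, in this order (a step that is already met when the one before it is completed fails the run):
1. all three clamps are turned fully open while the shaft still sits in the fixture (value of joint each of clamp1, clamp2, clamp3 above 1.25 rad and z of shaft in the frame of fixture between 0.098 and 0.115 m and angle between shaft's own z axis and vertical below 0.15 rad), for 0.1 s.
2. the shaft is drawn straight up, its lower end out of the barrel, still upright (within 20 degrees) (value of joint each of clamp1, clamp2, clamp3 above 1.25 rad and height (world z) of shaft_tip above 0.108 m and angle between shaft's own z axis and vertical below 0.35 rad and horizontal distance between shaft and fixture below 0.15 m), for 0.05 s.
At the end, for the whole second after the job is handed in: The shaft is held still by the fingers alone, tipped 30 to 60 degrees from upright, gear end down, its lower end over 166 mm above the bench (higher than the wing grips); all three clamps open (over 1.25 rad); bystanders within 30 mm of their places (value of joint each of clamp1, clamp2, clamp3 above 1.25 rad and angle between shaft's own z axis and vertical between 0.52 and 1.05 rad and height (world z) of shaft_tip above 0.166 m and contact force between shaft and the fingers above 2 N and contact force between shaft and fixture below 0.3 N and linear speed of shaft below 0.04 m/s and angular speed of shaft below 0.25 rad/s and distance of each of bearing, gearwheel, screwdriver, wrench, spraycan, bowl from where it was at the start of the episode below 0.03 m); the arm keeps its last pose, push and grip.
It fails at once if another thing on the bench is pushed away or knocked over (distance of any of bearing, gearwheel, screwdriver, wrench, spraycan, bowl from where it was at the start of the episode above 0.03 m or angle between any of bearing, gearwheel, spraycan, bowl's own z axis and vertical above 0.5 rad).
It also fails if it takes over 59 s, if anything falls off the work surface, if the arm or the gripper's body presses on something with over 40 N, if the wrist force passes 120 N, or if a joint passes its speed limit or range.

### The arm

A 6-joint arm with a two-finger parallel gripper is mounted at the origin on the work surface. World frame = base frame: x ahead of the robot, y to its left, z up, the work surface at z = 0. Lengths are in m, angles in rad, forces in N, time in s.
With the tool pointing down it reaches from about 0.325 to 0.85 m from the base axis. Payload 4.4 kg.
Tool frame: the origin (TCP) lies midway between the tips of the shut fingers; the grasp point (between the pads) lies 19 mm behind it; x points along the fingers, y is the direction in which the jaws open and shut, and the axes are right-handed (so a half turn about x gives the same grasp; the last joint's range is limited). The gripper opens to 94 mm and grips with 3 to 60 N. Pads are 16 mm wide; open, the fingers measure 119 mm over their backs; the gripper's body (75 mm by 177 mm) begins 78 mm behind the grasp point.
Start: joints at [-1.407, 0.207, 1.542, -0, 1.393, -0.15], TCP at [0.178, -0.547, 0.205] pointing down, gripper open.
Joint ranges: [-2.73, 2.73], [-0.86, 2.22], [0.23, 2.46], [-1.11, 4.25], [0.08, 2.63], [-2.82, 2.82]. Speed limits (rad/s): [2.79, 2.79, 3.14, 3.14, 3.14, 3.14].

### API

Orientations are given as a unit quaternion [w, x, y, z].
In Python, from workcell import status, imaging, workorder gives the robot as it stands.
- The arm moves only by the shell command python3 -m inch 'ROWS' [OPENING] [FORCE]. ROWS is text: rows parted by semicolons, each of 4 numbers parted by spaces: the shift along the world's x, y, z in mm, then the turn about the world's z in degrees. In form: dx dy dz turn; .... A call has 1 to 5 rows; each row shifts and turns the commanded pose from where the row before left it; what a row does not reach is not made up. A row lasts 1/12 s, in which the tool goes at most 41.7 mm and 7.16 degrees, less where a joint would pass 70% of its speed; a pose out of reach is approached as far as the arm can. A call with a gripper value outside its range is refused whole. OPENING is the closure in counts, from 0 (fully open) to 255 (shut), set as the call begins (- or left out, the last holds). The fingers move at their own pace and stop on an object; FORCE is the grip in N (left out, the last holds). Time passes only in rows, so rows that do not move let the fingers close. It gives the time, the measured TCP pose, the force and the opening at its end, in the units of the state.
- status.get_state(): the state, without advancing time (a new reading comes with each control period).
- imaging.camera(name): name is "scene" or "top" or "wrist"; returns (picture, depth): 420x560x3 uint8, red, green, blue; 420x560 float32, m along the optical axis (not along the pixel's ray), 0 where there is no reading.
- imaging.camera_params(name): a dict with "fx", "fy", "cx", "cy" (pixels), "origin" and "orientation" of the camera in the world. Camera axes: x right, y down, z forward; pixel columns grow to the right and rows downward; lengths in m; the calibration is good to about 2 mm. A picture is of the moment at which its call begins: read the wrist's pose just before it. camera_params takes no time and is no camera call; for the wrist camera it gives the pose at the moment of the call.
- workorder.job_done(): hands the job in, once; it reports no verdict.
The state is a dict: "time_s": time; "joint_positions": joint angles; "qd": joint speeds; "joint_efforts": joint torques, N m; "ee_pos": TCP position; "ee_rot": TCP orientation; "wrist_force": force on the tool from outside, world axes, zero at the start; "moment": the same for the moment, N m; "gripper_width": opening from 0.0 (shut) to 1.0 (fully open).
Only numpy, scipy, OpenCV 4.12 (cv2) and the standard library are available. Lean on these libraries where they do the work, as an engineer would, in place of code of your own. Each camera call takes 0.05 s, during which the arm holds its last target.

## Working session

There is one attempt and no reset: what is moved stays moved. The work goes in short steps, Python scripts to look and compute and a shell command to move; the robot and the scene stay as the last step left them, time stands still between calls to the robot, and variables do not carry over. Pictures are saved under pics/ and viewed, and the job is handed in when it is done.

```bash
ls; mkdir -p pics; cat > h.py <<'E'
import numpy as np,cv2
from scipy.spatial.transform import Rotation as R
from workcell import status, imaging, workorder
def Rq(q): return R.from_quat([q[1],q[2],q[3],q[0]]).as_matrix()
def grab(n,tag):
    p=imaging.camera_params(n); im,d=imaging.camera(n)
    np.savez(f'pics/{tag}.npz',im=im,d=d,fx=p['fx'],fy=p['fy'],cx=p['cx'],cy=p['cy'],o=p['origin'],q=p['orientation'])
    cv2.imwrite(f'pics/{tag}.png',im[:,:,::-1]); return p
def load(tag): return np.load(f'pics/{tag}.npz')
def cloud(z):
    d=z['d']; v,u=np.mgrid[:d.shape[0],:d.shape[1]]
    c=np.stack([(u-z['cx'])/z['fx']*d,(v-z['cy'])/z['fy']*d,d],-1)
    return c@Rq(z['q']).T+z['o']
def crop(tag,u0,v0,u1,v1,s,out):
    im=load(tag)['im'][v0:v1,u0:u1,::-1]
    cv2.imwrite(f'pics/{out}.png',cv2.resize(im,None,fx=s,fy=s,interpolation=cv2.INTER_CUBIC))
E
python3 - <<'E'
from h import *
for n in ['scene','top','wrist']:
    p=grab(n,n+'0'); print(n,np.round(p['origin'],3),np.round(p['orientation'],3),p['fx'])
print(status.get_state())
E
```

```text
pics
scene [ 1.638 -0.691  1.296] [-0.354  0.799  0.448 -0.188] 511.88706337542607
top [ 3.670e-01 -1.000e-03  1.203e+00] [-0.057  0.708 -0.701  0.062] 401.3004087045156
wrist [ 0.252 -0.523  0.384] [ 0.109  0.802 -0.582 -0.08 ] 339.01694824380706
{'time_s': 0.15, 'joint_positions': array([-1.40647325e+00,  2.07252240e-01,  1.54258604e+00, -1.39937173e-05,
        1.39348223e+00, -1.50533402e-01]), 'qd': array([ 0.00059607, -0.00058884, -0.00445171,  0.00080098, -0.00045101,
       -0.00062881]), 'joint_efforts': array([-1.60518957e-04, -3.71314359e+01, -2.81814086e+01,  6.98179984e-02,
        3.27255274e-02, -1.02864963e-04]), 'ee_pos': array([ 0.17793243, -0.54614119,  0.20456051]), 'ee_rot': array([-0.11024932, -0.69835304, -0.11147099,  0.6983712 ]), 'wrist_force': array([-0.40750929,  0.03360227,  0.56528005]), 'moment': array([-0.01565434,  0.00293457, -0.02550448]), 'gripper_width': 0.9966380140600835}
```

View pics/top0.png

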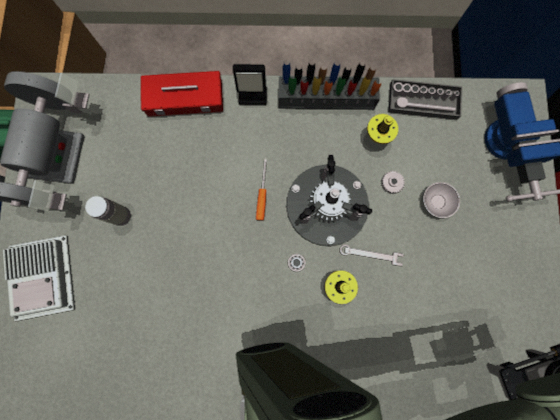

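View pics/scene0.png

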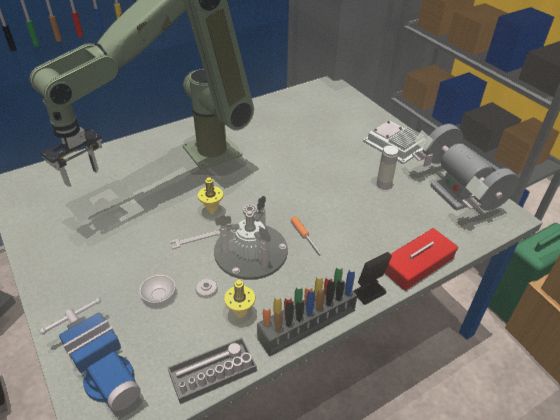

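```bash
python3 - <<'E'
from h import *
z=load('top0');P=cloud(z)
for n,(u,v) in dict(wing_up=(331,163),wing_l=(307,212),wing_r=(363,210),pin=(333,197),platec=(328,240),can=(97,206)).items(): print(n,np.round(P[v,u],3))
crop('top0',280,150,380,255,6,'top0c')
# wing pixels: z 150..170mm near fixture
m=(P[...,2]>.145)&(P[...,2]<.172)&(abs(P[...,0]-0.47)<.2)&(abs(P[...,1])<.2)
n,l=cv2.connectedComponents(m.astype('uint8'))
for i in range(1,n):
    q=P[l==i]
    if len(q)<8: continue
    c=q[:,:2].mean(0);w,v=np.linalg.eigh(np.cov((q[:,:2]-c).T)); print(len(q),np.round(q.mean(0),4),np.round(np.degrees(np.arctan2(v[1,1],v[0,1])),1),np.sqrt(w))
E
```

```text
wing_up [ 0.667 -0.132  0.167]
wing_l [ 0.533 -0.068  0.167]
wing_r [ 0.54  -0.215  0.168]
pin [ 0.572 -0.136  0.175]
platec [ 0.474 -0.139  0.022]
can [0.543 0.479 0.171]
77 [ 0.6569 -0.1314  0.1628] -174.0 [0.00498583 0.0085831 ]
25 [ 0.5738 -0.1329  0.1591] 68.5 [0.00317407 0.00780161]
119 [ 0.5339 -0.0669  0.1642] 129.9 [0.0048262  0.01367649]
27 [ 0.55   -0.195   0.1613] -168.8 [0.00290294 0.00407438]
85 [ 0.3399 -0.1639  0.1543] 59.6 [0.00654682 0.00675286]
```

View pics/top0c.png

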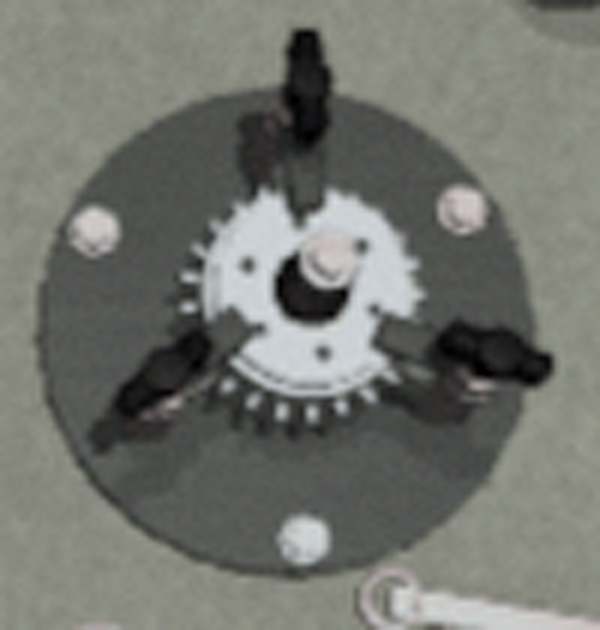

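```bash
python3 -m inch '0 0 40 0;25 31 20 0;25 31 10 0;25 31 10 0;25 31 10 0'; python3 -m inch '25 31 10 0;25 31 10 0;25 31 10 0;25 31 0 0;25 31 0 0'; python3 -m inch '25 31 0 0;25 31 0 0;25 31 0 0;0 0 0 0;0 0 0 0'
python3 - <<'E'
from h import *
s=status.get_state(); print(s['ee_pos'],np.round(Rq(s['ee_rot']),3),s['joint_positions'])
p=grab('wrist','w1'); print(p['origin'],np.round(Rq(p['orientation']),3),p)
E
```

```text
time_s: 0.57
ee_pos: [0.2769, -0.4234, 0.2945]
ee_rot: [0.11, 0.699, 0.11, -0.698]
wrist_force: [0.9, 0.1, 0.1]
gripper_width: 1.0
time_s: 0.98
ee_pos: [0.4025, -0.2682, 0.325]
ee_rot: [0.111, 0.699, 0.11, -0.698]
wrist_force: [1.3, -0.1, -0.4]
gripper_width: 1.001
time_s: 1.4
ee_pos: [0.4769, -0.175, 0.3236]
ee_rot: [-0.112, -0.698, -0.113, 0.699]
wrist_force: [-0.3, -0.7, -0.8]
gripper_width: 1.001
[ 0.47694946 -0.17496369  0.32364483] [[-0.001  0.314 -0.949]
 [ 0.    -0.949 -0.314]
 [-1.    -0.001  0.001]] [-5.21816655e-01 -4.76240552e-03  1.53191965e+00 -4.11193153e-04
  1.61553610e+00  7.29601318e-01]
[ 0.55137881 -0.1509242   0.50280989] [[ 0.315 -0.914 -0.256]
 [-0.949 -0.303 -0.085]
 [-0.     0.27  -0.963]] {'fx': 339.01694824380706, 'fy': 339.01694824380706, 'cx': 279.8028946486548, 'cy': 203.7423610169991, 'origin': array([ 0.55137881, -0.1509242 ,  0.50280989]), 'orientation': array([ 0.11043326,  0.80324749, -0.57983534, -0.07993084])}
```

View pics/w1.png

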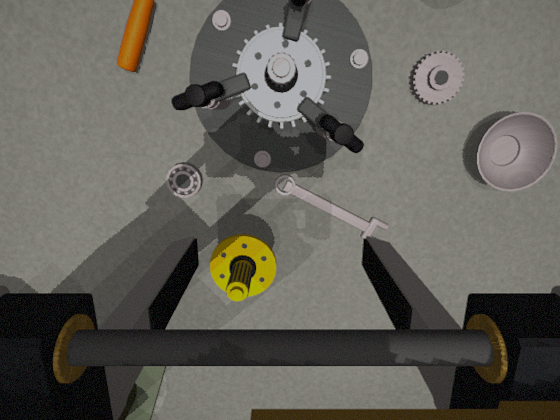

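```bash
python3 -m inch '35 12 5 0;35 12 5 0;35 12 5 0;0 0 0 0;0 0 0 0'
python3 - <<'E'
from h import *
s=status.get_state(); print(s['ee_pos'])
p=grab('wrist','w2'); 
z=load('w2');P=cloud(z)
X,Y,Z=P[...,0],P[...,1],P[...,2]
near=(np.hypot(X-.575,Y+.14)<.16)&(z['d']>0)
# wings
m=near&(Z>.155)&(Z<.172)
n,l=cv2.connectedComponents(m.astype('uint8'))
for i in range(1,n):
    q=P[l==i]
    if len(q)<20: continue
    (c,sz,a)=cv2.minAreaRect((q[:,:2]*1000).astype('float32')); pts=(q[:,:2]-q[:,:2].mean(0)); w,v=np.linalg.eigh(np.cov(pts.T))
    print('wing',len(q),np.round(c,1),np.round(sz,1),round(a,1),'pca',np.round(np.degrees(np.arctan2(v[1,1],v[0,1])),1), np.round(q.mean(0),4))
for lo,hi,nm in [(.109,.118,'flange'),(.01,.018,'plate'),(.172,.19,'top')]:
    m=near&(Z>lo)&(Z<hi);q=P[m]; c,r=cv2.minEnclosingCircle((q[:,:2]*1000).astype('float32')); print(nm,len(q),c,r,np.median(q[:,2]))
    vv,uu=np.nonzero(m);print(uu.min(),uu.max(),vv.min(),vv.max())
E
```

```text
time_s: 1.87
ee_pos: [0.5814, -0.1422, 0.3379]
ee_rot: [-0.11, -0.698, -0.111, 0.699]
wrist_force: [-0.2, -0.6, -0.9]
gripper_width: 0.998
[ 0.58144154 -0.14218017  0.33793243]
wing 778 [ 670.1 -133.8] [48.8 20. ] 14.5 pca -175.3 [ 0.6705 -0.1338  0.1658]
wing 60 [ 595.6 -136.5] [ 5.9 22.5] 19.5 pca 108.4 [ 0.5963 -0.1367  0.1637]
wing 666 [538.  -69.8] [20.6 49.4] 28.4 pca 128.4 [ 0.54   -0.0705  0.1652]
wing 625 [ 548.9 -215.9] [48.7 20.4] 79.3 pca 70.0 [ 0.5502 -0.2146  0.1651]
flange 3272 (582.5640869140625, -138.68170166015625) 89.2850570678711 0.11300758207326633
204 336 97 214
plate 13205 (585.6876220703125, -140.03659057617188) 124.7088394165039 0.01393885007854101
196 362 71 237
top 508 (585.4674072265625, -139.9691619873047) 13.7897310256958 0.17645439455169185
266 291 170 195
```

View pics/w2.png

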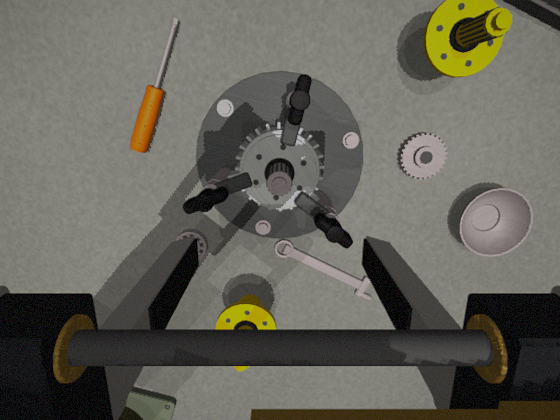

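```bash
python3 -m inch '30 3 0 -6.8;30 3 0 -6.8;29 2 -20 0;0 0 -40 0;0 0 -40 0' 120 20; python3 -m inch '0 0 -30 0;0 0 0 0;0 0 0 0'
python3 - <<'E'
from h import *
s=status.get_state(); print(s['ee_pos'],np.degrees(np.arctan2(*Rq(s['ee_rot'])[[1,0],1])))
E
```

```text
time_s: 2.33
ee_pos: [0.6714, -0.1352, 0.2403]
ee_rot: [0.028, 0.708, 0.026, -0.705]
wrist_force: [0.6, -0.4, -0.3]
gripper_width: 0.683
time_s: 2.58
ee_pos: [0.6678, -0.134, 0.2074]
ee_rot: [-0.026, -0.705, -0.027, 0.708]
wrist_force: [0.2, 0.2, 0.7]
gripper_width: 0.529
[ 0.6677531  -0.13397173  0.20743254] -85.69793663742733
```

```bash
python3 -m inch '2 0 -30 0;0 0 -30 0;0 0 -8 0;0 0 0 0' ; python3 -m inch '0 0 0 0;0 0 0 0;0 0 0 0;0 0 0 0;0 0 0 0' 255 20
python3 - <<'E'
from h import *
s=status.get_state(); print(s['ee_pos'],np.degrees(np.arctan2(*Rq(s['ee_rot'])[[1,0],1])),s['wrist_force'],s['gripper_width'])
grab('wrist','w3')
E
```

```text
time_s: 2.92
ee_pos: [0.6713, -0.1333, 0.1411]
ee_rot: [-0.027, -0.706, -0.027, 0.707]
wrist_force: [-0.1, -0.8, 0.1]
gripper_width: 0.527
time_s: 3.33
ee_pos: [0.6732, -0.133, 0.1427]
ee_rot: [0.028, 0.707, 0.027, -0.706]
wrist_force: [0.6, -1.2, -0.2]
gripper_width: 0.217
[ 0.67317541 -0.13297712  0.14271385] -85.55712837258092 [ 0.60328844 -1.16341495 -0.18027018] 0.2167623973411931
```

View pics/w3.png

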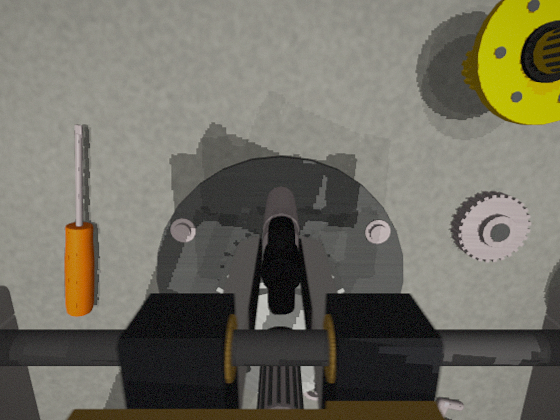

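```bash
python3 -m inch '0 0 0 0;0 0 0 0;0 0 0 0;0 0 0 0'; python3 -m inch '0 0 0 7;0 0 0 7;0 0 0 7;0 0 0 7;0 0 0 7'; python3 -m inch '0 0 0 7;0 0 0 7;0 0 0 7;0 0 0 7;0 0 0 7';python3 -m inch '0 0 0 7;0 0 0 0;0 0 0 0'
python3 - <<'E'
from h import *
s=status.get_state(); print(s['ee_pos'],np.degrees(np.arctan2(*Rq(s['ee_rot'])[[1,0],1])),s['wrist_force'],s['moment'],s['gripper_width'])
grab('wrist','w4')
E
```

```text
time_s: 3.72
ee_pos: [0.673, -0.1336, 0.1422]
ee_rot: [0.028, 0.707, 0.027, -0.706]
wrist_force: [-0.7, -3.6, 4.4]
gripper_width: 0.154
time_s: 4.13
ee_pos: [0.6724, -0.1322, 0.1421]
ee_rot: [0.24, 0.665, 0.241, -0.665]
wrist_force: [-2.5, 0.5, 6.2]
gripper_width: 0.148
time_s: 4.55
ee_pos: [0.6711, -0.1313, 0.1421]
ee_rot: [-0.428, -0.561, -0.431, 0.562]
wrist_force: [-6.5, 1.4, 8.5]
gripper_width: 0.142
time_s: 4.8
ee_pos: [0.6708, -0.1313, 0.1421]
ee_rot: [-0.46, -0.535, -0.463, 0.536]
wrist_force: [-6.7, 1.9, 8.2]
gripper_width: 0.146
[ 0.67079245 -0.13126867  0.14212943] -8.515685981308001 [-6.6705315   1.92314309  8.21891131] [0.20225418 0.80660955 0.08945493] 0.1460987783502723
```

View pics/w4.png

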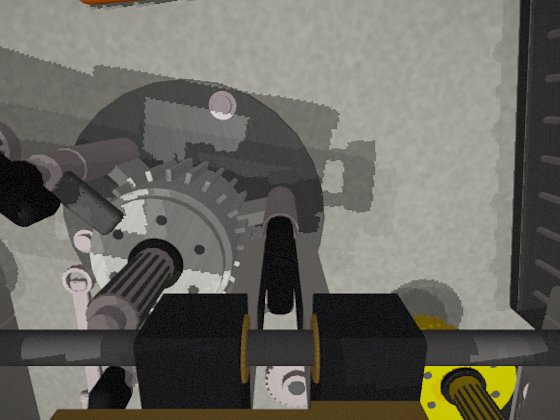

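```bash
python3 -m inch '0 0 0 2.5;0 0 0 0'; python3 -m inch '0 0 0 0;0 0 0 0;0 0 0 0;0 0 40 0;0 0 25 0' 120; python3 -m inch '-30 -21 0 -7;-30 -21 0 -7;-31 -21 0 0;-31 -21 0 0;0 0 0 0';  python3 -m inch '0 0 0 0;0 0 0 0'
python3 - <<'E'
from h import *
s=status.get_state(); print(s['ee_pos'],np.degrees(np.arctan2(*Rq(s['ee_rot'])[[1,0],1])),s['wrist_force'],s['moment'],s['gripper_width'])
p=grab('wrist','w5');z=load('w5');P=cloud(z)
m=(P[...,2]>.158)&(P[...,2]<.172)
n,l=cv2.connectedComponents(m.astype('uint8'))
for i in range(1,n):
    q=P[l==i]
    if len(q)<100: continue
    (c,sz,a)=cv2.minAreaRect((q[:,:2]*1000).astype('float32'));print(len(q),c,sz,a)
E
```

```text
time_s: 5.02
ee_pos: [0.6707, -0.1313, 0.1421]
ee_rot: [-0.472, -0.525, -0.475, 0.526]
wrist_force: [-6.7, 2.0, 8.5]
gripper_width: 0.151
time_s: 5.43
ee_pos: [0.6716, -0.1322, 0.2054]
ee_rot: [-0.472, -0.525, -0.474, 0.526]
wrist_force: [1.5, 0.3, 2.5]
gripper_width: 0.466
time_s: 5.85
ee_pos: [0.5454, -0.2194, 0.2051]
ee_rot: [-0.403, -0.579, -0.405, 0.582]
wrist_force: [0.0, 0.5, -0.3]
gripper_width: 0.53
time_s: 6.02
ee_pos: [0.5509, -0.2166, 0.206]
ee_rot: [0.405, 0.58, 0.405, -0.579]
wrist_force: [-0.6, 0.5, 1.2]
gripper_width: 0.532
[ 0.55085594 -0.21658852  0.20603014] -20.096188359490018 [-0.5531528   0.45446999  1.24489091] [-0.02526699 -0.05223747  0.00607396] 0.531989115734567
1791 (537.9803466796875, -71.7851333618164) (18.126949310302734, 46.9509162902832) 48.51927947998047
2381 (669.146240234375, -135.3238525390625) (46.93830490112305, 20.937198638916016) 73.35844421386719
1473 (548.3062744140625, -215.73162841796875) (48.3339729309082, 20.245168685913086) 59.68801498413086
```

View pics/w5.png

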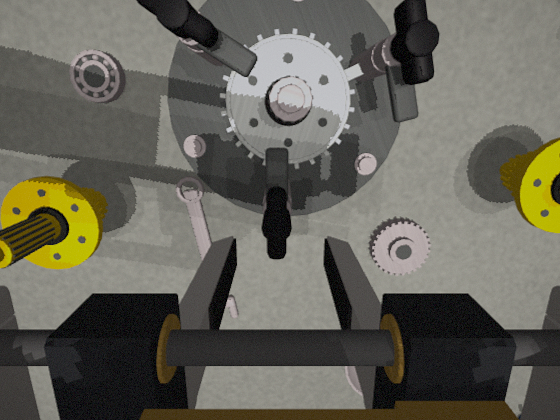

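```bash
python3 -m inch '-1 0 -30 0;0 0 -34 0;0 0 0 0;0 0 0 0'; python3 -m inch '0 0 0 0;0 0 0 0;0 0 0 0;0 0 0 0;0 0 0 0' 255 20; python3 -m inch '0 0 0 0;0 0 0 0;0 0 0 0;0 0 0 7;0 0 0 7'; python3 -m inch '0 0 0 7;0 0 0 7;0 0 0 7;0 0 0 7;0 0 0 7';python3 -m inch '0 0 0 7;0 0 0 7;0 0 0 4;0 0 0 0;0 0 0 0'
python3 - <<'E'
from h import *
s=status.get_state(); print(s['ee_pos'],np.degrees(np.arctan2(*Rq(s['ee_rot'])[[1,0],1])),s['wrist_force'],s['moment'],s['gripper_width'])
E
```

```text
time_s: 6.4
ee_pos: [0.5486, -0.2149, 0.1398]
ee_rot: [-0.404, -0.578, -0.408, 0.58]
wrist_force: [0.8, 0.4, 1.1]
gripper_width: 0.527
time_s: 6.82
ee_pos: [0.5501, -0.2172, 0.1435]
ee_rot: [0.406, 0.58, 0.405, -0.579]
wrist_force: [0.3, -0.2, 0.2]
gripper_width: 0.21
time_s: 7.23
ee_pos: [0.5483, -0.2165, 0.143]
ee_rot: [-0.474, -0.524, -0.475, 0.525]
wrist_force: [-4.3, 1.2, 5.5]
gripper_width: 0.145
time_s: 7.65
ee_pos: [0.5484, -0.2165, 0.143]
ee_rot: [0.609, 0.357, 0.611, -0.358]
wrist_force: [-4.6, 2.4, 4.9]
gripper_width: 0.147
time_s: 8.07
ee_pos: [0.5485, -0.2164, 0.143]
ee_rot: [0.657, 0.259, 0.658, -0.259]
wrist_force: [-4.2, 2.6, 4.8]
gripper_width: 0.146
[ 0.54848638 -0.21643402  0.14301231] 46.94615327102457 [-4.15908431  2.55897667  4.79353141] [0.27977375 0.59756973 0.09072186] 0.14553988999399503
```

```bash
python3 -m inch '0 0 0 6;0 0 0 0;0 0 0 0'; python3 -m inch '0 0 0 0;0 0 0 0;0 0 0 0;0 0 40 0;0 0 24 0' 120; python3 -m inch '-3 37 0 -5;-3 37 0 -5;-3 37 0 -4.5;-2 35 0 0;0 0 0 0';  python3 -m inch '0 0 0 0;0 0 0 0'
python3 - <<'E'
from h import *
s=status.get_state(); print(s['ee_pos'],np.degrees(np.arctan2(*Rq(s['ee_rot'])[[1,0],1])),s['wrist_force'],s['moment'],s['gripper_width'])
p=grab('wrist','w6');z=load('w6');P=cloud(z)
m=(P[...,2]>.158)&(P[...,2]<.172)
n,l=cv2.connectedComponents(m.astype('uint8'))
for i in range(1,n):
    q=P[l==i]
    if len(q)<100: continue
    (c,sz,a)=cv2.minAreaRect((q[:,:2]*1000).astype('float32'));print(len(q),c,sz,a)
E
```

```text
time_s: 8.32
ee_pos: [0.5485, -0.2164, 0.143]
ee_rot: [0.67, 0.225, 0.671, -0.225]
wrist_force: [-3.6, 2.9, 5.8]
gripper_width: 0.15
time_s: 8.73
ee_pos: [0.5492, -0.2166, 0.2067]
ee_rot: [0.67, 0.225, 0.671, -0.225]
wrist_force: [0.7, -1.0, 0.7]
gripper_width: 0.467
time_s: 9.15
ee_pos: [0.5377, -0.0652, 0.2061]
ee_rot: [0.637, 0.307, 0.638, -0.305]
wrist_force: [-0.1, -0.8, 0.2]
gripper_width: 0.526
time_s: 9.32
ee_pos: [0.5387, -0.0711, 0.2062]
ee_rot: [0.637, 0.307, 0.637, -0.308]
wrist_force: [0.2, -0.4, -0.8]
gripper_width: 0.53
[ 0.53867673 -0.07114349  0.20620178] 38.47041788985803 [ 0.17790352 -0.40489307 -0.79693712] [ 0.0286163  -0.16612964 -0.02331355] 0.5296736275659089
1484 (537.2742919921875, -69.17162322998047) (20.16585922241211, 48.590972900390625) 40.15774917602539
359 (579.8832397460938, -133.5467987060547) (26.599163055419922, 11.933804512023926) 38.19429016113281
566 (667.715576171875, -143.64764404296875) (16.050867080688477, 29.821762084960938) 4.197479248046875
```

View pics/w6.png

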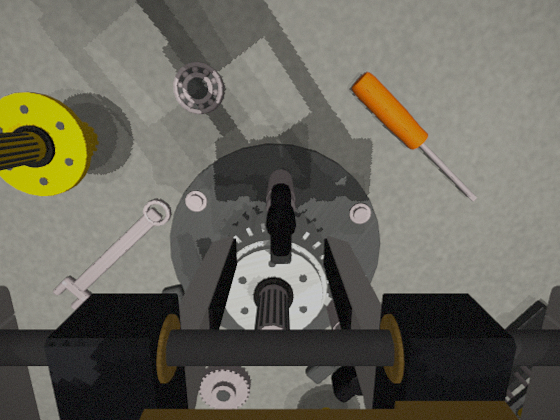

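```bash
python3 -m inch '-1 1 -30 0;0 0 -34 0;0 0 0 0;0 0 0 0'; python3 -m inch '0 0 0 0;0 0 0 0;0 0 0 0;0 0 0 0;0 0 0 0' 255 20; python3 -m inch '0 0 0 0;0 0 0 0;0 0 0 0;0 0 0 7;0 0 0 7'; python3 -m inch '0 0 0 7;0 0 0 7;0 0 0 7;0 0 0 7;0 0 0 7';python3 -m inch '0 0 0 7;0 0 0 7;0 0 0 7;0 0 0 4;0 0 0 0'
python3 - <<'E'
from h import *
s=status.get_state(); print(s['ee_pos'],np.degrees(np.arctan2(*Rq(s['ee_rot'])[[1,0],1])),s['wrist_force'],s['moment'],s['gripper_width'])
E
```

```text
time_s: 9.7
ee_pos: [0.5356, -0.0706, 0.1402]
ee_rot: [0.635, 0.308, 0.638, -0.309]
wrist_force: [0.3, 1.2, -0.3]
gripper_width: 0.527
time_s: 10.12
ee_pos: [0.5382, -0.07, 0.1434]
ee_rot: [0.638, 0.308, 0.636, -0.307]
wrist_force: [0.1, -0.3, -0.3]
gripper_width: 0.213
time_s: 10.53
ee_pos: [0.5383, -0.0696, 0.143]
ee_rot: [0.671, 0.226, 0.669, -0.225]
wrist_force: [1.5, 0.2, 2.8]
gripper_width: 0.147
time_s: 10.95
ee_pos: [0.5383, -0.0694, 0.143]
ee_rot: [0.708, 0.014, 0.706, -0.014]
wrist_force: [1.1, 1.7, 2.4]
gripper_width: 0.146
time_s: 11.37
ee_pos: [0.5382, -0.0692, 0.1429]
ee_rot: [0.694, -0.138, 0.693, 0.138]
wrist_force: [0.7, 2.8, 3.9]
gripper_width: 0.15
[ 0.53823442 -0.06922546  0.14293409] 112.50764184043818 [0.73916924 2.80341155 3.86429143] [ 0.57701709 -0.34639183  0.10687494] 0.14971472618258863
```

```bash
python3 -m inch '0 0 0 0;0 0 0 0;0 0 0 0;0 0 40 0;0 0 30 0' 90; python3 -m inch '16 -24 0 -6.5;16 -24 0 -6;15 -23 0 -6;0 0 0 0;0 0 0 0';  python3 -m inch '0 0 0 0;0 0 0 0'
python3 - <<'E'
from h import *
s=status.get_state(); print(s['ee_pos'],np.degrees(np.arctan2(*Rq(s['ee_rot'])[[1,0],1])),s['wrist_force'],s['moment'],s['gripper_width'])
grab('wrist','w7');grab('top','t7');crop('top0',280,150,380,255,6,'t7c')
z=load('w7');P=cloud(z)
m=(P[...,2]>.165)&(P[...,2]<.195)
n,l=cv2.connectedComponents(m.astype('uint8'))
for i in range(1,n):
    q=P[l==i]
    if len(q)<40: continue
    (c,sz,a)=cv2.minAreaRect((q[:,:2]*1000).astype('float32'));print(len(q),c,sz,a,q[:,2].max())
crop('t7',270,140,390,260,5,'t7c')
E
```

```text
time_s: 11.78
ee_pos: [0.5356, -0.0696, 0.2111]
ee_rot: [0.692, -0.136, 0.695, 0.138]
wrist_force: [1.2, 0.5, 1.1]
gripper_width: 0.464
time_s: 12.2
ee_pos: [0.5841, -0.1418, 0.2112]
ee_rot: [0.706, -0.024, 0.707, 0.024]
wrist_force: [0.3, 0.2, -0.7]
gripper_width: 0.65
time_s: 12.37
ee_pos: [0.5836, -0.1399, 0.2116]
ee_rot: [0.706, -0.024, 0.707, 0.025]
wrist_force: [-0.6, 0.5, -0.4]
gripper_width: 0.645
[ 0.58355223 -0.13986442  0.2115925 ] 93.99722189632693 [-0.57649602  0.45830994 -0.35756819] [ 0.0578331  -0.15157925  0.07343424] 0.6449342154989919
1152 (537.2462158203125, -70.48400115966797) (44.33871841430664, 20.19560432434082) 40.239261627197266 0.16928977386221716
1168 (547.9619140625, -216.6812744140625) (20.10707664489746, 45.456275939941406) 68.30658721923828 0.16970264856185333
1267 (584.8903198242188, -140.5228729248047) (26.90333366394043, 26.875356674194336) 19.290437698364258 0.18561117540599106
257 (664.0592041015625, -142.3127899169922) (6.616759777069092, 32.31547164916992) 8.231210708618164 0.1686126750422624
```

View pics/w7.png

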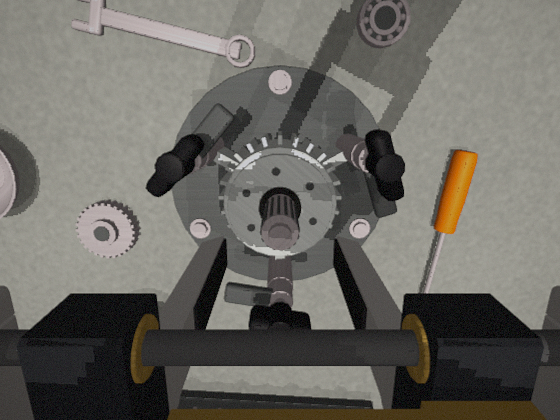

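View pics/t7c.png

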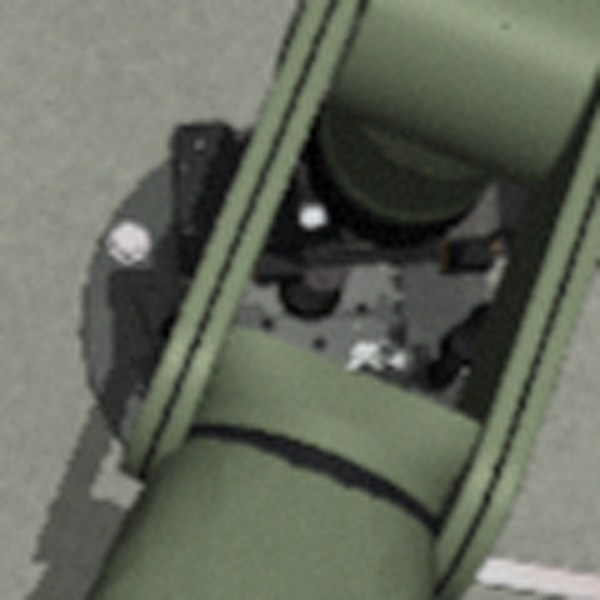

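```bash
python3 -m inch '2 0 -30 0;0 0 -30 0;0 0 -24 0;0 0 0 0;0 0 0 0'; python3 -m inch '0 0 0 0;0 0 0 0;0 0 0 0;0 0 0 0;0 0 0 0' 255 45; python3 -m inch '0 0 0 0;0 0 0 0;0 0 0 0;0 0 0 0'
python3 - <<'E'
from h import *
s=status.get_state(); print(s['ee_pos'],s['wrist_force'],s['moment'],s['gripper_width']*94)
E
```

```text
time_s: 12.88
ee_pos: [0.585, -0.1397, 0.1269]
ee_rot: [0.705, -0.024, 0.708, 0.025]
wrist_force: [0.2, 0.3, 0.3]
gripper_width: 0.649
time_s: 13.3
ee_pos: [0.5871, -0.1411, 0.1294]
ee_rot: [0.707, -0.025, 0.706, 0.024]
wrist_force: [0.2, 0.7, 0.2]
gripper_width: 0.329
time_s: 13.63
ee_pos: [0.5869, -0.14, 0.1291]
ee_rot: [0.707, -0.024, 0.706, 0.025]
wrist_force: [-1.2, 3.5, 5.6]
gripper_width: 0.275
[ 0.58685098 -0.14001722  0.12907666] [-1.20451061  3.48629648  5.6437799 ] [ 0.78384262 -0.00568996 -0.03169875] 25.870315744699678
```

```bash
python3 -m inch '0 0 8 0;0 0 15 0;0 0 15 0;0 0 15 0;0 0 15 0'; python3 -m inch '0 0 15 0;0 0 10 0;0 0 5 0;0 0 0 0;0 0 0 0';python3 -m inch '0 0 0 0;0 0 0 0'
python3 - <<'E'
from h import *
s=status.get_state(); print(s['ee_pos'],s['wrist_force'],s['moment'],s['gripper_width']*94)
grab('scene','s8');grab('wrist','w8');crop('s8',160,140,340,290,4,'s8c')
E
```

```text
time_s: 14.05
ee_pos: [0.5847, -0.141, 0.1944]
ee_rot: [0.705, -0.024, 0.708, 0.024]
wrist_force: [0.3, -0.1, -5.8]
gripper_width: 0.273
time_s: 14.47
ee_pos: [0.5857, -0.1408, 0.225]
ee_rot: [0.706, -0.024, 0.707, 0.024]
wrist_force: [-0.4, 0.0, -6.2]
gripper_width: 0.272
time_s: 14.63
ee_pos: [0.5855, -0.1405, 0.2246]
ee_rot: [0.706, -0.024, 0.708, 0.025]
wrist_force: [-0.1, 0.4, -6.5]
gripper_width: 0.274
[ 0.58552304 -0.14046913  0.22455569] [-0.12686275  0.42946386 -6.46838253] [ 0.05755293 -0.1503229   0.00353788] 25.736072646658933
```

View pics/s8c.png

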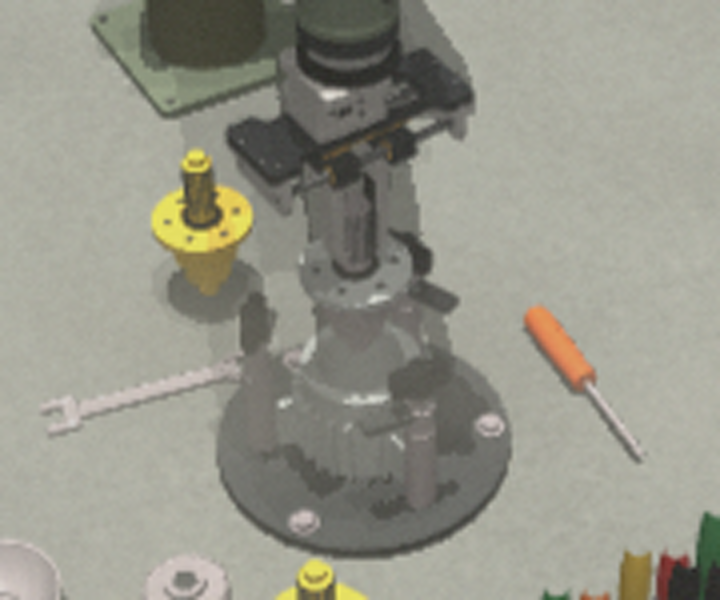

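View pics/w8.png

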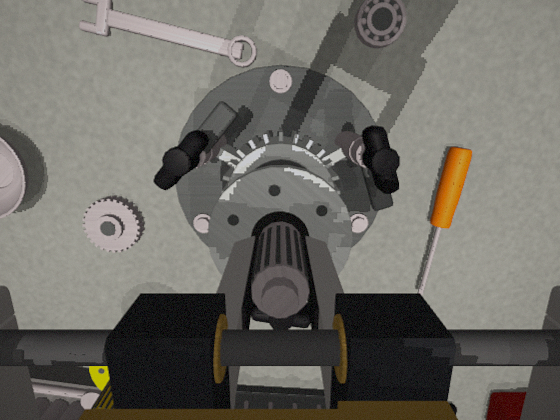

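```bash
python3 -m inch '0 0 -12 0;0 0 -12 0;0 0 -12 0;0 0 0 0;-8 -0.6 0 0'; python3 -m inch '-8 -0.6 0 0;-8 -0.6 0 0;-8 -0.6 0 0;-8 -0.6 0 0;-8 -0.6 0 0'
python3 - <<'E'
from h import *
s=status.get_state(); print(s['ee_pos'],s['wrist_force'],s['moment'],s['gripper_width']*94)
grab('scene','s9');grab('wrist','w9');crop('s9',160,140,340,290,4,'s9c')
E
```

```text
time_s: 15.15
ee_pos: [0.5779, -0.1408, 0.1878]
ee_rot: [0.706, -0.024, 0.708, 0.025]
wrist_force: [0.2, -0.4, -5.7]
gripper_width: 0.272
time_s: 15.57
ee_pos: [0.5415, -0.1443, 0.1919]
ee_rot: [0.711, -0.024, 0.703, 0.024]
wrist_force: [7.8, 1.0, -10.5]
gripper_width: 0.272
[ 0.54151006 -0.14433959  0.19187916] [  7.83875738   0.95741943 -10.4706699 ] [ 0.4016588  -2.38428583  0.03927499] 25.55466895343153
```

View pics/s9c.png

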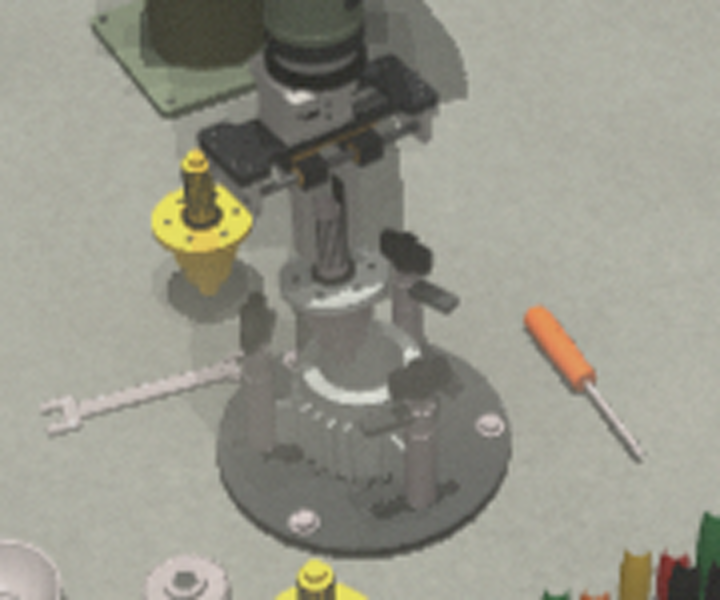

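View pics/w9.png

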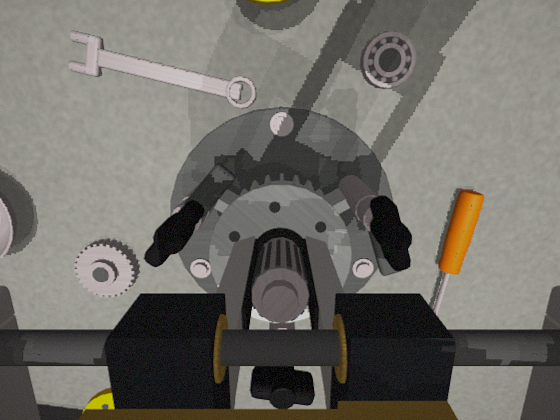

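```bash
python3 -m inch '0 0 0 0;-8 -0.6 -1 0;-8 -0.6 -1 0;-8 -0.6 -2 0;0 0 0 0' - 22
python3 - <<'E'
from h import *
s=status.get_state(); print(s['ee_pos'],s['wrist_force'],s['moment'],s['gripper_width']*94)
grab('scene','s10');grab('wrist','w10');crop('s10',160,140,340,290,4,'s10c')
E
```

```text
time_s: 16.08
ee_pos: [0.5135, -0.1469, 0.1881]
ee_rot: [0.707, -0.025, 0.706, 0.023]
wrist_force: [-0.6, -0.0, 4.6]
gripper_width: 0.276
[ 0.51347052 -0.14692992  0.18811495] [-0.58596949 -0.00877413  4.56882632] [ 0.24580238 -0.25664537  0.02133348] 25.937619996066047
```

View pics/s10c.png

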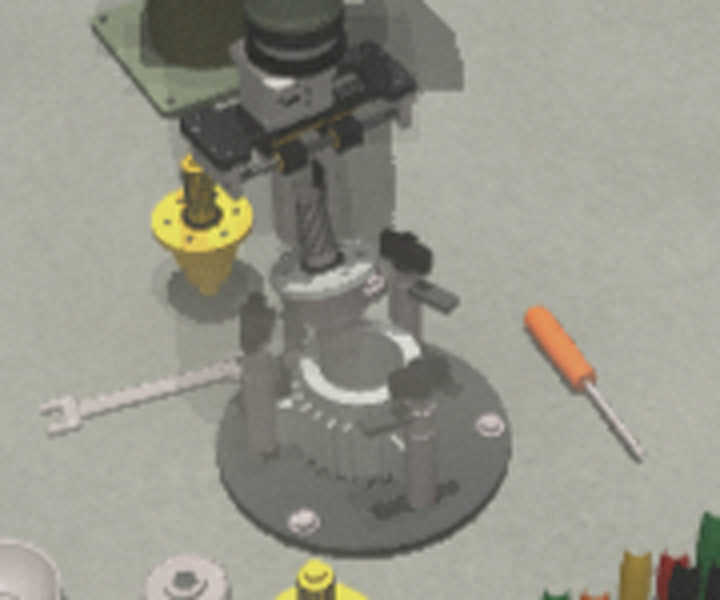

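View pics/w10.png

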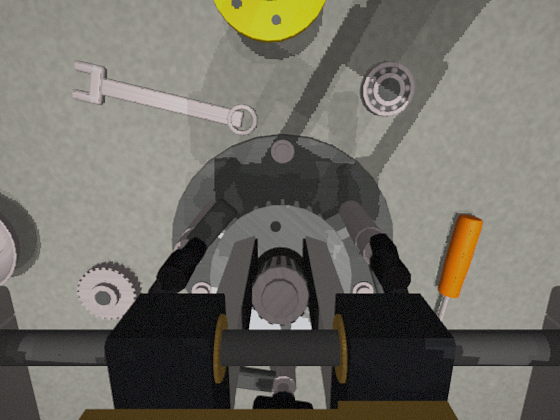

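```bash
cat > tilt.py <<'E'
from h import *
import sys
def tilt(tag,box):
    z=load(tag);P=cloud(z);u0,v0,u1,v1=box
    q=P[v0:v1,u0:u1].reshape(-1,3);q=q[np.isfinite(q).all(1)]
    best=None;rng=np.random.default_rng(0)
    for _ in range(300):
        a,b,c=q[rng.choice(len(q),3,False)];n=np.cross(b-a,c-a)
        L=np.linalg.norm(n)
        if L<1e-6: continue
        n/=L;k=abs((q-a)@n)<.0015
        if best is None or k.sum()>best.sum(): best=k
    w=q[best];c=w.mean(0);n=np.linalg.svd(w-c,full_matrices=False)[2][2];n*=np.sign(n[2])
    print(tag,best.sum(),len(q),np.round(c,4),np.round(n,3),'tilt',round(np.degrees(np.arccos(n[2])),1)); return c,n
if __name__=='__main__': tilt(sys.argv[1],list(map(int,sys.argv[2:6])))
E
python3 tilt.py w9 230 200 330 230; python3 tilt.py w10 240 215 320 240; python3 tilt.py w8 230 190 330 220
```

```text
w9 2876 3000 [ 0.5241 -0.1462  0.1718] [-0.147 -0.009  0.989] tilt 8.5
w10 1851 2000 [ 0.5075 -0.1481  0.1641] [-0.338 -0.025  0.941] tilt 19.8
w8 2709 3000 [ 0.5617 -0.1428  0.2087] [ 0.005 -0.001  1.   ] tilt 0.3
```

```bash
python3 -m inch '-8 -0.6 -2 0;-8 -0.6 -3 0;-8 -0.6 -4 0;0 0 0 0'
python3 - <<'E'
from h import *
s=status.get_state(); print(s['ee_pos'],s['wrist_force'],s['moment'],s['gripper_width']*94)
grab('scene','s11');grab('wrist','w11');crop('s11',160,140,340,290,4,'s11c')
E
python3 tilt.py w11 240 225 320 245
```

```text
time_s: 16.52
ee_pos: [0.4887, -0.1489, 0.1789]
ee_rot: [0.706, -0.025, 0.707, 0.023]
wrist_force: [-4.5, -1.0, 9.6]
gripper_width: 0.27
[ 0.48869566 -0.14893369  0.17886444] [-4.54922184 -1.0314819   9.62297998] [0.18087573 0.35946422 0.00331351] 25.38144921774891
w11 988 1600 [ 0.4897 -0.1492  0.1512] [-0.544 -0.045  0.838] tilt 33.1
```

View pics/s11c.png

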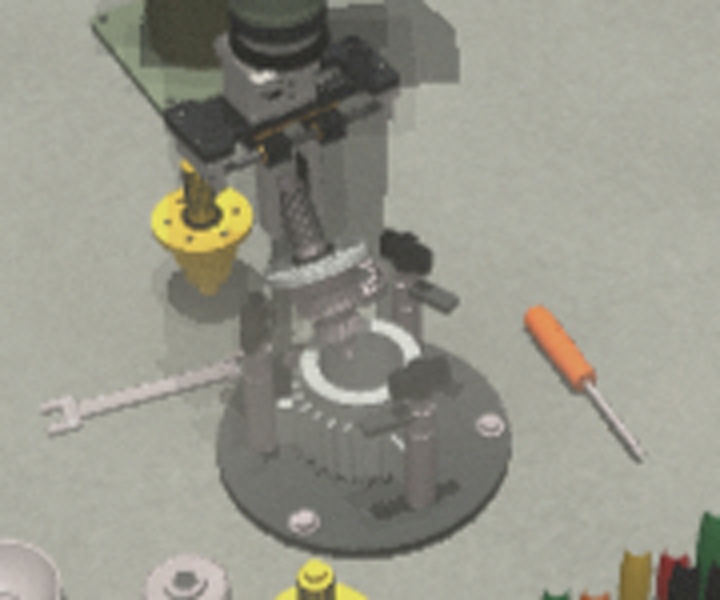

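View pics/w11.png

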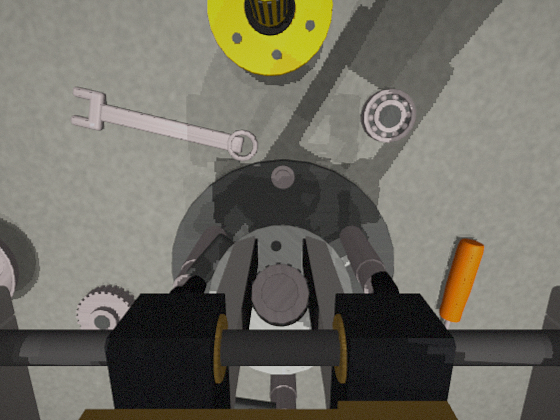

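```bash
python3 -m inch '-8 -0.6 -5 0;-8 -0.6 -5 0;-6 -0.4 -5 0;0 0 0 0;0 0 0 0'
python3 -m inch '0 0 0 0;0 0 0 0;0 0 0 0;0 0 4 0;0 0 8 0' - 60
python3 - <<'E'
from h import *
s=status.get_state(); print(s['ee_pos'],s['wrist_force'],s['moment'],s['gripper_width']*94)
grab('scene','s12');grab('wrist','w12');crop('s12',160,140,340,290,4,'s12c')
E
python3 tilt.py w12 250 235 310 255
```

```text
time_s: 17.03
ee_pos: [0.4661, -0.1503, 0.163]
ee_rot: [0.705, -0.025, 0.708, 0.024]
wrist_force: [-6.0, -0.6, 7.2]
gripper_width: 0.268
time_s: 17.45
ee_pos: [0.4659, -0.1488, 0.1723]
ee_rot: [0.705, -0.023, 0.709, 0.025]
wrist_force: [-0.2, -0.5, -7.1]
gripper_width: 0.267
[ 0.46587662 -0.14884276  0.17226432] [-0.18148462 -0.53047499 -7.05092352] [0.12171841 0.28817001 0.0264219 ] 25.104138915320863
w12 503 1200 [ 0.4769 -0.1492  0.1468] [-0.701 -0.049  0.711] tilt 44.7
```

View pics/s12c.png

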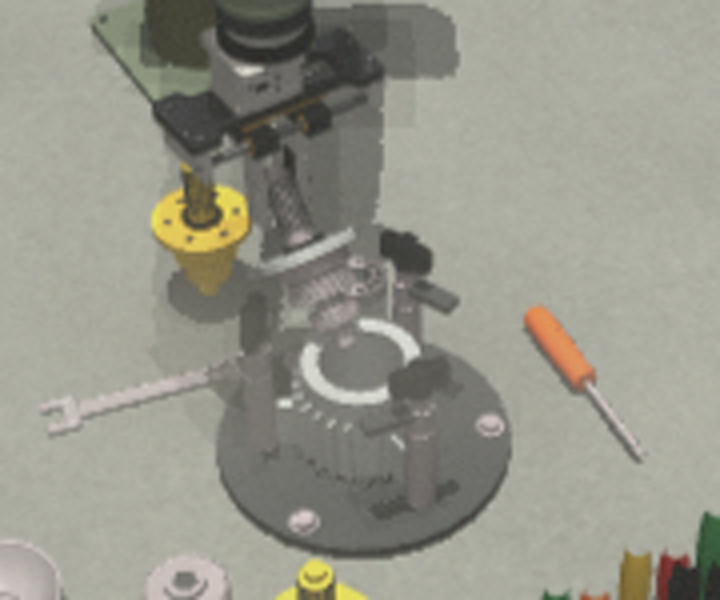

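View pics/w12.png

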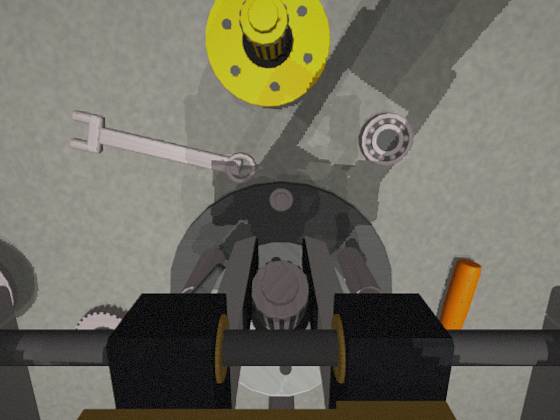

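```bash
python3 -m inch '0 0 10 0;0 0 12 0;0 0 15 0;0 0 15 0;0 0 15 0';python3 -m inch '0 0 15 0;0 0 12 0;0 0 8 0;0 0 4 0;0 0 0 0';python3 -m inch '0 0 0 0;0 0 0 0;0 0 0 0;0 0 0 0;0 0 0 0'
python3 - <<'E'
from h import *
s=status.get_state(); print(s['ee_pos'],s['wrist_force'],s['moment'],s['gripper_width']*94)
grab('scene','s13');grab('wrist','w13');crop('s13',160,120,340,270,4,'s13c')
z=load('s13');P=cloud(z)
import itertools
q=P.reshape(-1,3);k=(abs(q[:,0]-.53)<.07)&(abs(q[:,1]+.145)<.05)&(q[:,2]>.14)&(q[:,2]<.30)
for x in np.arange(.46,.60,.01):
    w=q[k&(abs(q[:,0]-x)<.005)]
    if len(w): print(round(x,2),len(w),w[:,2].min().round(3),w[:,2].max().round(3))
E
python3 tilt.py w13 250 235 310 255
```

```text
time_s: 17.97
ee_pos: [0.4677, -0.1492, 0.2414]
ee_rot: [0.706, -0.024, 0.707, 0.025]
wrist_force: [0.2, -0.4, -5.3]
gripper_width: 0.269
time_s: 18.38
ee_pos: [0.4687, -0.1497, 0.2809]
ee_rot: [0.707, -0.025, 0.706, 0.024]
wrist_force: [0.4, 0.6, -6.0]
gripper_width: 0.263
time_s: 18.8
ee_pos: [0.4681, -0.1494, 0.2796]
ee_rot: [0.706, -0.024, 0.707, 0.024]
wrist_force: [-0.1, 0.3, -6.3]
gripper_width: 0.263
[ 0.46812157 -0.14940967  0.27956125] [-0.07776396  0.31026924 -6.25332627] [ 0.03291472  0.15815786 -0.0096592 ] 24.678741567979095
0.46 1 0.292 0.292
0.47 5 0.277 0.299
0.48 14 0.288 0.299
0.49 3 0.287 0.298
0.5 17 0.27 0.3
0.51 31 0.268 0.299
0.52 30 0.254 0.294
0.53 50 0.244 0.299
0.54 105 0.231 0.3
0.55 94 0.225 0.294
0.56 71 0.219 0.277
0.57 33 0.21 0.25
0.58 1 0.222 0.222
w13 514 1200 [ 0.4779 -0.1495  0.2523] [-0.694 -0.054  0.718] tilt 44.1
```

View pics/s13c.png

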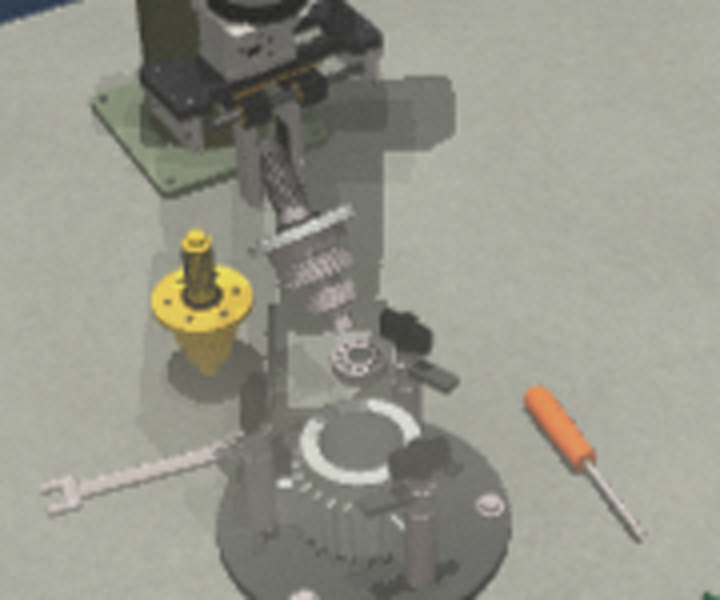

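View pics/w13.png

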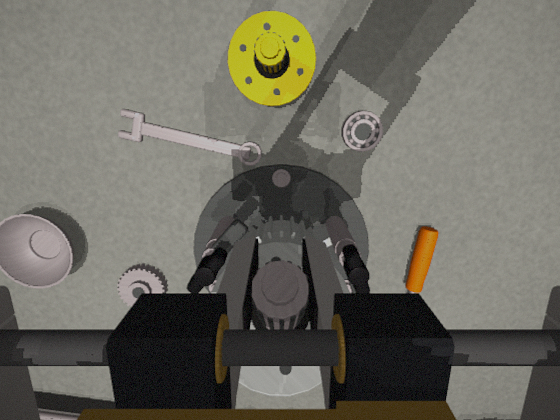

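```bash
for i in 1 2 3; do python3 -m inch '0 0 0 0;0 0 0 0;0 0 0 0;0 0 0 0;0 0 0 0' | grep -E "grip|ee_pos"; done
python3 - <<'E'
from h import *
s=status.get_state(); print(s['ee_pos'],s['wrist_force'],s['qd'].round(4),s['gripper_width']*94)
grab('wrist','w14');grab('top','t14')
E
python3 tilt.py w14 250 235 310 255
```

```text
ee_pos: [0.4684, -0.1496, 0.2802]
gripper_width: 0.261
ee_pos: [0.4684, -0.1496, 0.2801]
gripper_width: 0.268
ee_pos: [0.4684, -0.1496, 0.2801]
gripper_width: 0.266
[ 0.4683927  -0.14955041  0.2801345 ] [ 0.08358073 -0.11954843 -5.8268365 ] [ 0.0002  0.0009 -0.0003  0.0008  0.0001  0.0013] 24.969458076735208
w14 507 1200 [ 0.4781 -0.1495  0.2526] [-0.679 -0.055  0.732] tilt 43.0
```

View pics/t14.png

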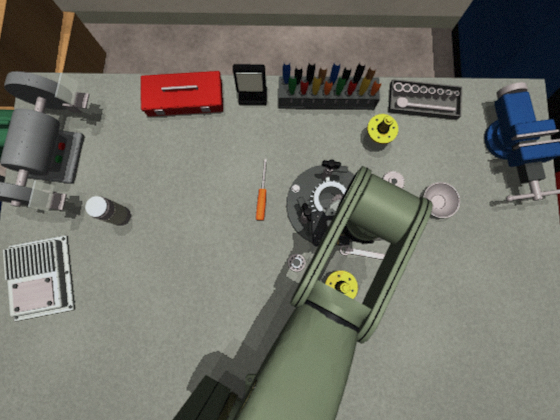

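```bash
python3 -c "
from workcell import workorder
print(workorder.job_done())"
```

```text
the job is handed in; nothing more can be done
None
```

I handed the job in at about 20 s of the 59 s allowed, with the gear shaft held in the air, tipped and gear end down. The system reported no verdict.

- **Clamps:** I turned each wing to about 78–80° (roughly 1.36–1.39 rad, estimated from the jaw angle) while the shaft was still seated. The pictures show all three hooks clear of the flange. I stopped a degree or two short of the end stops to avoid forcing them.
- **Lift:** I gripped the splined end and drew the shaft about 97 mm straight up, so its lower end was at about 0.12 m. The flange measured 0.3° off vertical.
- **Tip:** The moves only turn the tool about the vertical, so I lowered the gear end a little way back into the barrel. I then pushed sideways so the shaft pivoted in the jaws against the rim, raised the grip to 60 N and lifted it clear.
- **Last checks:**
  - The tilt was 43° and the lower end was at about 0.21 m, well above the wing grips.
  - The wrist carried about 6 N of weight, and the fingers stayed about 25 mm apart on the 26 mm spline.
  - The bystanders visible in the last picture had not moved; the arm partly hid the wrench and the loose gear wheel.
- **Creep in the grip:** The tilt sank slowly, from 44.7° to 44.1° and then 43.0°. That is about 0.015 rad/s, well inside the still-holding limit.

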